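# Turn the glue warmer up four clicks and start it

### The arm

A 6-joint arm with a two-finger parallel gripper is mounted at the origin on a cart in front of the work surface, level with it; the furniture and walls round the work are solid. World frame = base frame: x ahead of the robot, y to its left, z up, the work surface at z = 0. Lengths are in m, angles in rad, forces in N, time in s.
With the tool pointing down it reaches from about 0.35 to 0.975 m from the base axis. Payload 17.4 kg.
Tool frame: the origin (TCP) lies at the centre of the arm's flange, where the gripper is bolted on; the fingertips stand 173 mm ahead of it and the grasp point (between the pads) lies 155 mm ahead of it; z points along the fingers, y is the line along which they close (so a half turn about z gives the same grasp; the last joint's range is limited). The gripper opens to 85 mm and grips with 20 to 120 N. Pads are 22 mm wide; open, the fingers measure 114 mm over their backs; the gripper's body (76 mm by 85 mm) begins 54 mm behind the grasp point. The pads swing forward as they close: fully open they stand 13 mm farther back than shut.
Start: joints at [-1.149, 0.116, 1.442, -0, 1.584, -0.038], TCP at [0.3, -0.605, 0.405] pointing down, gripper open.
Joint ranges: [-2.83, 2.83], [-0.83, 2.19], [0.07, 2.5], [-1.14, 4.28], [0.01, 3], [-2.97, 2.97]. Speed limits (rad/s): [1.89, 1.89, 2.22, 3.14, 3.14, 3.14].

### API

Orientations are given as a rotation vector (axis times angle).
In Python, from rig import * gives the robot as it stands.
- The arm moves only by the tool move_arm, never from a script. Its argument "motion" is a list of rows, each a list of 6 numbers: the shift along the tool's x, y, z in m, then the turn, a rotation vector about the tool's x, y, z in rad. In form: [[dx, dy, dz, ax, ay, az], ...]. A call has exactly 5 rows; each row is the pose to reach, as a shift and turn from the pose commanded when the call began, along the tool's axes at that moment; what a row does not reach only later rows make up. A row lasts 1/8 s, in which the tool goes at most 62.5 mm and 10.7 degrees, less where a joint would pass 70% of its speed; a pose out of reach is approached as far as the arm can. A call with a gripper value outside its range is refused whole. "grip" is the finger opening in m, from 0 to 0.0854, set as the call begins (left out, the last holds). The fingers move at their own pace and stop on an object; "newtons" is the grip in N (left out, the last holds). Time passes only in rows, so rows that repeat a pose let the fingers close, or fill a call up. It gives the time, the measured TCP pose, the force, the opening and the grip force at its end, in the units of the state.
- get_state(): the state, without advancing time (a new reading comes with each control period).
- get_image(name): name is "side" or "top" or "wrist"; returns (picture, depth): 480x640x3 uint8, red, green, blue; 480x640 float32, m along the optical axis (not along the pixel's ray), 0 where there is no reading.
- camera_info(name): a dict with "fov_y" (degrees; the focal length in pixels is half the picture's height over the tangent of half this angle, whatever the lens; pixels are square), "cx", "cy" (the principal point, pixels), "xyz" and "rotation" of the camera in the world; the wrist camera has in their place "T_tool_cam" (4x4, takes a point from camera to tool coordinates, whose origin is the TCP and whose axes are the flange's). Camera axes: x right, y up, looking along -z (the intrinsics and any distortion apply to the point x, -y, -z); pixel columns grow to the right and rows downward; lengths in m; the calibration is good to about 2 mm. A picture is of the moment at which its call begins: read the wrist's pose just before it. camera_info takes no time and is no camera call.
- job_done(): hands the job in; it is judged then, once.
The state is a dict: "t": time; "joint_positions": joint angles; "qd": joint speeds; "joint_torque": joint torques, N m; "tcp_pos": TCP position; "tcp_rot": TCP orientation; "contact_force": force on the tool from outside, world axes, zero at the start; "torque": the same for the moment, N m; "gripper_width": finger opening in m; "grasp_force": force on a finger pad.
Only numpy, scipy, OpenCV 4.12 (cv2) and the standard library are available. Lean on these libraries where they do the work, as an engineer would, in place of code of your own. Each camera call takes 0.05 s, during which the arm holds its last target. There are 200 camera calls.

### The job

Turn up the glue warmer for today's glue: with a fingertip push the lever of its big click-stop dial clockwise by exactly four clicks from where it stands, never past the fourth, then press the round steel start button fully down and let it come up again. Only touch and push, gently: do not pinch or grip the dial, do not lift or shift the warmer, and leave the small timer knob and the things lying round about as they are.

Things in the scene. Friction and masses are not known exactly. Their poses are not given: they have to be found in the camera images.
- warmer: Glue warmer: grey metal case, 220 (x) by 200 (y) by 62 mm high, loose on rubber feet, about 4.5 kg. Origin: centre of its underside; x to its back, y to its left, z up; its front faces -x. On its flat top: big dial front left (x -45, y +35 mm), start button front right (x -75, y -66), timer knob behind that, covered steel pot at the back (x +60, y -40; 99 mm above the bench).
- thermostat (a joint): Big dial's angle (rad), growing clockwise seen from above. Clicks every 0.3927 (22.5 degrees): it rests at 0, 0.3927 ... 3.927, stops 0.1 beyond both ends; starts at rest on one of the four lowest. Between rests it is pushed over a hump midway (about 5 N at the lever's end, most just after leaving a rest); past the hump it snaps on by itself to the next rest and stays.
- dial_axis (a point): Point on the big dial's upright axis, level with the lever's top, 99 mm above the bench. The dial is a black disc 92 mm across, its top 13 mm above the case, with an aluminium hub 26 mm across rising to 34 mm above the case.
- lever_end (a point): Outer end of the dial's lever, on its top edge, 42 mm from the axis, 99 mm above the bench. The lever is an upright aluminium bar running radially from the hub to 44 mm: 10 mm thick, flat sides, rising 24 mm above the disc, free on both sides. Seen from above, dial_axis to lever_end points 112.5 degrees counterclockwise of the warmer's +x at joint 0.
- start_top (a point): Centre of the top of the start button: round steel push button, 26 mm across, in a black housing, at x -75, y -66 mm in the warmer's frame, pressed straight down. A spring holds it up.
- start (a joint): Travel of the start button (m): 0 up, 0.006 fully down, which takes 5 N; it counts as pressed beyond 0.004. It springs back when let go.
- timer: Small timer knob: black, 32 mm across, 16 mm high, axis at x -10, y -66 mm in the warmer's frame, no clicks. To be left alone.
- chisel: Chisel with a yellow handle, 236 mm long, lying on the bench to the left of the warmer. Bystander; origin under its middle.
- pencil: Green pencil, 168 mm, lying between the warmer and the chisel. Bystander.
- clamp: Black spring clamp, 162 mm, lying on the bench to the right of the warmer. Bystander.
- bridge: Dark wooden guitar bridge, 160 by 33 by 10 mm, lying on the bench in front of the warmer. Bystander.

How it is judged:
By the outcome, as a careful person would: the job done as asked, in the order asked, and still so for the second after the job is handed in, with the robot touching nothing.
It also fails if it takes over 48 s, if anything falls off the work surface, if the arm or the gripper's body presses on something with over 40 N, if the wrist force passes 120 N, or if a joint passes its speed limit or range.

## Working session

There is one attempt and no reset: what is moved stays moved. The work goes in short steps, Python scripts to look and compute and a tool call to move; the robot and the scene stay as the last step left them, time stands still between calls to the robot, and variables do not carry over. Pictures are saved under pics/ and viewed, at most 12 in all, crops included, and the job is handed in when it is done.

Besides the shell and the picture viewer there is one more tool, called after ">>>" by a JSON object that holds its "api" and its "payload". move_arm: Moves the arm, as the interface text tells. Its arguments: {"type":"object","properties":{"motion":{"type":"array"},"grip":{"type":"number"},"newtons":{"type":"number"}},"required":["motion"]}

```bash
mkdir -p pics; python3 - <<'E'
from rig import *
import cv2,numpy as np
for n in("top","side"):
    p,d=get_image(n); cv2.imwrite(f"pics/{n}0.png",p[:,:,::-1]); np.save(f"{n}0.npy",d)
    print(n,camera_info(n))
print(camera_info("wrist")); print(get_state())
E
```

```text
top {'fov_y': 51.577600766651024, 'cx': 318.77032963182006, 'cy': 244.34445322646616, 'xyz': array([5.29633184e-01, 2.78288728e-04, 9.93796112e-01]), 'rotation': array([ 0.07082563, -0.01763056, -1.54109934])}
side {'fov_y': 48.857282178731126, 'cx': 323.41555234044455, 'cy': 235.6054615333879, 'xyz': array([0.47155222, 0.80174083, 0.40961952]), 'rotation': array([ 0.08861085, -1.67984766, -2.4892129 ])}
{'fov_y': 61.66595691039759, 'cx': 322.17714499655165, 'cy': 242.82197155841445, 'T_tool_cam': array([[ 7.26939632e-04,  9.62085946e-01,  2.72745495e-01,
         6.96798675e-02],
       [ 9.99999342e-01, -4.57449789e-04, -1.05165125e-03,
         1.61651524e-04],
       [-8.87011520e-04,  2.72746080e-01, -9.62085645e-01,
         3.06185358e-02],
       [ 0.00000000e+00,  0.00000000e+00,  0.00000000e+00,
         1.00000000e+00]])}
{'t': 0.1, 'joint_positions': array([-1.14882916e+00,  1.16474500e-01,  1.44220052e+00,  1.89438151e-05,
        1.58397211e+00, -3.77896408e-02]), 'qd': array([ 0.00025454, -0.00167981, -0.00084049,  0.00137344, -0.00017512,
       -0.00221059]), 'joint_torque': array([ 3.38719758e-03, -7.33669996e+01, -6.33786964e+01, -4.50391724e-05,
        5.24526011e-03, -2.32506302e-06]), 'tcp_pos': array([ 0.29952741, -0.6049289 ,  0.40401001]), 'tcp_rot': array([-3.05793878e+00, -7.15604246e-01,  2.86915933e-04]), 'contact_force': array([ 0.48615049, -0.00789755, -0.09232342]), 'torque': array([ 0.02194134, -0.00669504, -0.01277751]), 'grasp_force': 0.0, 'gripper_width': 0.08522521769068737}
```

View pics/top0.png

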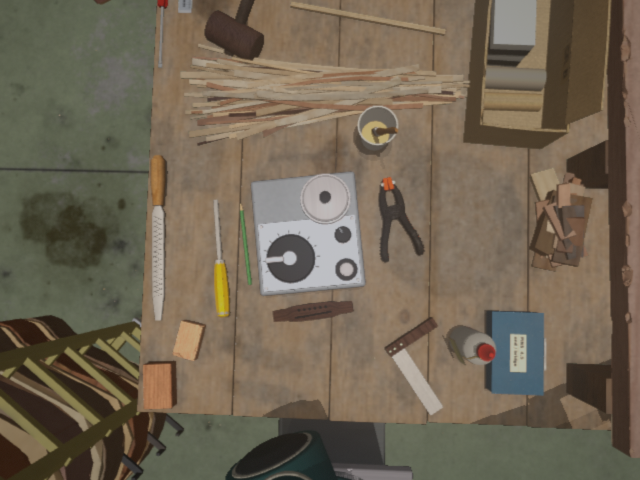

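The warmer is centred near (308,234), with the dial at (290,258) and its lever pointing left to about (267,260). The button is at (346,269), the timer at (343,234) and the pot at (325,198).

```bash
cat > h.py <<'E'
import numpy as np,cv2
from rig import *
from scipy.spatial.transform import Rotation as R
def ray(name,u,v,T=None):
    c=camera_info(name); f=240/np.tan(np.radians(c["fov_y"]/2))
    d=np.array([(u-c["cx"])/f,-(v-c["cy"])/f,-1])
    if T is None: return np.array(c["xyz"]),R.from_rotvec(c["rotation"]).as_matrix()@d
    M=T@c["T_tool_cam"]; return M[:3,3],M[:3,:3]@d
def at_z(name,u,v,z,T=None):
    o,d=ray(name,u,v,T); return o+d*(z-o[2])/d[2]
E
python3 - <<'E'
from h import *
p=cv2.imread("pics/top0.png")[160:310,240:380]
cv2.imwrite("pics/topc.png",cv2.resize(p,None,fx=4,fy=4,interpolation=cv2.INTER_CUBIC))
for n,u,v,z in[("axis",290,258,.099),("lev",267,260,.099),("btn",346,269,.07),("timer",343,234,.078),("pot",325,198,.099)]: print(n,at_z("top",u,v,z).round(4))
E
```

```text
axis [0.5537 0.0827 0.099 ]
lev [0.5489 0.1243 0.099 ]
btn [ 0.5371 -0.0194  0.07  ]
timer [ 0.6014 -0.012   0.078 ]
pot [0.6643 0.0227 0.099 ]
```

View pics/topc.png

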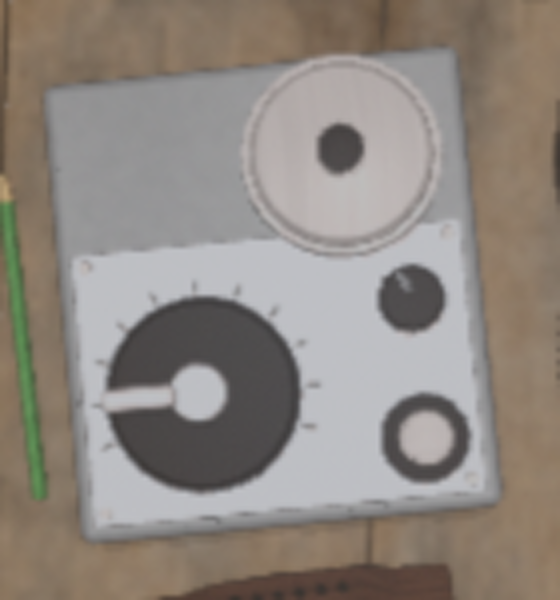

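View pics/side0.png

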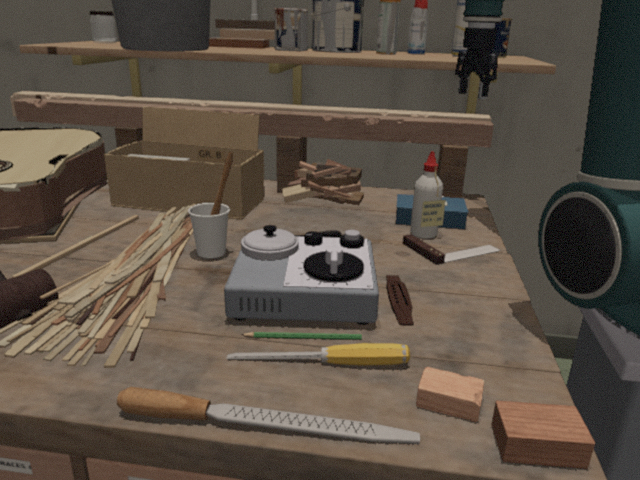

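Geometry: the warmer's yaw is about 7°. The lever stands at rest 1, on the second tick, about 97° in world. The target is rest 5, pointing straight back at about 7° in world.

```bash
cat >> h.py <<'E'
def T_now(s=None):
    s=s or get_state(); T=np.eye(4); T[:3,:3]=R.from_rotvec(s["tcp_rot"]).as_matrix(); T[:3,3]=s["tcp_pos"]; return T
def rel(xyz,yaw_y):
    """shift+turn in tool axes to reach world xyz with tool y at yaw_y deg, z down"""
    T=T_now(); a=np.radians(yaw_y); y=np.array([np.cos(a),np.sin(a),0]); z=np.array([0,0,-1.]); x=np.cross(y,z)
    G=np.c_[x,y,z]; print("rel",(T[:3,:3].T@(np.array(xyz)-T[:3,3])).round(4),R.from_matrix(T[:3,:3].T@G).as_rotvec().round(4))
E
python3 - <<'E'
from h import *
rel([.5156,.1104,.43],7)
E
```

```text
rel [ 0.5111 -0.5452 -0.0254] [-9.0000e-04 -7.0000e-04 -1.2332e+00]
```

>>> {"api": "move_arm", "payload": {"motion": [[0.035,-0.037,-0.02,0,0,-0.15],[0.07,-0.075,-0.026,0,0,-0.3],[0.11,-0.117,-0.026,0,0,-0.45],[0.15,-0.16,-0.026,0,0,-0.6],[0.19,-0.203,-0.026,0,0,-0.75]], "grip": 0, "newtons": 30}}

```text
t: 0.72
tcp_pos: [0.3798, -0.3369, 0.4304]
tcp_rot: [-2.58, -1.792, -0.0]
contact_force: [1.4, -0.1, -0.5]
gripper_width: -0.0001
grasp_force: 0.0
```

```bash
python3 - <<'E'
from h import *
rel([.5156,.1104,.43],7)
E
```

```text
rel [ 0.4666 -0.0288  0.0005] [-1.000e-04 -2.000e-04 -4.786e-01]
```

>>> {"api": "move_arm", "payload": {"motion": [[0.058,-0.004,0,0,0,-0.1],[0.116,-0.007,0,0,0,-0.2],[0.174,-0.011,0,0,0,-0.3],[0.232,-0.014,0,0,0,-0.4],[0.29,-0.018,0,0,0,-0.479]]}}

```text
t: 1.35
tcp_pos: [0.4654, -0.0591, 0.4307]
tcp_rot: [2.083, 2.351, 0.0]
contact_force: [1.8, -1.8, -0.4]
gripper_width: -0.0002
grasp_force: 0.0
```

```bash
python3 - <<'E'
from h import *
rel([.5156,.1104,.43],7)
E
```

```text
rel [0.1622 0.0703 0.0007] [ 0.0002  0.0001 -0.0013]
```

>>> {"api": "move_arm", "payload": {"motion": [[0.05,0.02,0,0,0,0],[0.1,0.04,0,0,0,0],[0.15,0.06,0.01,0,0,0],[0.162,0.07,0.01,0,0,0],[0.162,0.07,0.01,0,0,0]]}}

```text
t: 1.98
tcp_pos: [0.516, 0.1085, 0.4203]
tcp_rot: [-2.085, -2.35, 0.001]
contact_force: [0.5, 1.0, 0.3]
gripper_width: -0.0002
grasp_force: 0.0
```

```bash
python3 - <<'E'
from h import *
s=get_state();p,d=get_image("wrist");np.save("w1.npy",d);np.save("T1.npy",T_now(s))
cv2.imwrite("pics/w1.png",p[:,:,::-1]);print(s["tcp_pos"])
E
```

```text
[0.51604433 0.10852528 0.42029643]
```

View pics/w1.png

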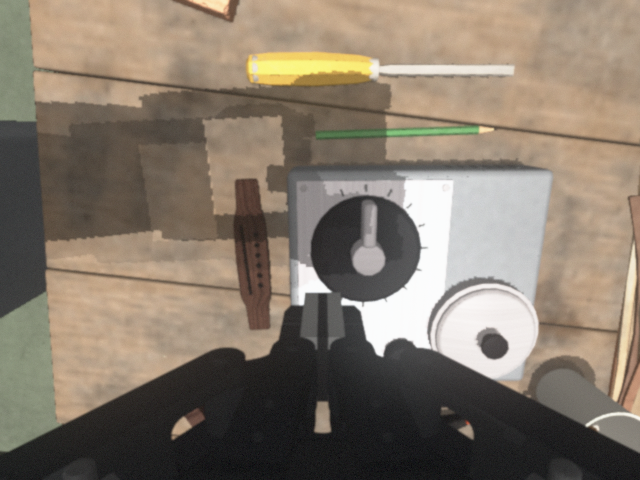

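The wrist view shows the hub at (369,257) and the lever end at about (369,201). The closed fingertips are at (302–343, 293), with wider shoulders behind them. Next I'll compute the positions and the fingertip profile.

```bash
python3 - <<'E'
from h import *
T=np.load("T1.npy");d=np.load("w1.npy");c=camera_info("wrist");f=240/np.tan(np.radians(c["fov_y"]/2));M=c["T_tool_cam"]
def tool(u,v): D=d[v,u]; return (M@[ (u-c["cx"])/f*D,-(v-c["cy"])/f*D,-D,1])[:3]
for v in(296,304,310,316,325,340):
    print(v,[(u,*(tool(u,v)*1000).round(0)) for u in(290,298,306,338,347,355)])
for n,u,v in[("hub",369,257),("lev tip",369,201),("lev mid",369,225),("disc",340,260)]:
    print(n,at_z("wrist",u,v,.099,T).round(4),(T@[*tool(u,v),1])[:3].round(4))
# lever/hub mask by depth height
vv,uu=np.mgrid[180:290,300:430]; P=np.array([ (T@[*tool(u,v),1])[:3] for u,v in zip(uu.ravel(),vv.ravel())])
m=(P[:,2]>.090)&(P[:,2]<.11); Q=P[m]; print(m.sum(),Q.min(0).round(4),Q.max(0).round(4),np.median(Q[:,2]))
np.save("Q.npy",Q)
# lever direction: far points vs principal axis
cc,sv,_=np.linalg.svd((Q-Q.mean(0))[:,:2].T,full_matrices=False); print("dir",np.degrees(np.arctan2(cc[1,0],cc[0,0])))
E
```

```text
296 [(290, np.float64(-100.0), np.float64(-33.0), np.float64(422.0)), (298, np.float64(-74.0), np.float64(-21.0), np.float64(360.0)), (306, np.float64(11.0), np.float64(-5.0), np.float64(165.0)), (338, np.float64(11.0), np.float64(6.0), np.float64(164.0)), (347, np.float64(-67.0), np.float64(22.0), np.float64(345.0)), (355, np.float64(-67.0), np.float64(28.0), np.float64(344.0))]
304 [(290, np.float64(-109.0), np.float64(-33.0), np.float64(421.0)), (298, np.float64(-81.0), np.float64(-21.0), np.float64(360.0)), (306, np.float64(11.0), np.float64(-5.0), np.float64(158.0)), (338, np.float64(11.0), np.float64(6.0), np.float64(158.0)), (347, np.float64(-81.0), np.float64(23.0), np.float64(359.0)), (355, np.float64(-80.0), np.float64(30.0), np.float64(357.0))]
310 [(290, np.float64(7.0), np.float64(-11.0), np.float64(162.0)), (298, np.float64(7.0), np.float64(-8.0), np.float64(162.0)), (306, np.float64(11.0), np.float64(-5.0), np.float64(154.0)), (338, np.float64(11.0), np.float64(6.0), np.float64(154.0)), (347, np.float64(7.0), np.float64(9.0), np.float64(162.0)), (355, np.float64(7.0), 
[... 757 characters left out ...]
.0), np.float64(151.0))]
340 [(290, np.float64(13.0), np.float64(-8.0), np.float64(130.0)), (298, np.float64(13.0), np.float64(-6.0), np.float64(130.0)), (306, np.float64(12.0), np.float64(-4.0), np.float64(131.0)), (338, np.float64(13.0), np.float64(5.0), np.float64(131.0)), (347, np.float64(14.0), np.float64(7.0), np.float64(128.0)), (355, np.float64(14.0), np.float64(9.0), np.float64(129.0))]
hub [0.5547 0.0882 0.099 ] [0.555  0.0876 0.097 ]
lev tip [0.5482 0.1307 0.099 ] [0.5499 0.1287 0.0864]
lev mid [0.5509 0.1129 0.099 ] [0.5507 0.1132 0.1002]
disc [0.5332 0.0832 0.099 ] [0.5352 0.0755 0.0754]
1422 [0.5425 0.0731 0.0901] [0.5681 0.1289 0.1007] 0.09659841259072438
dir 97.49539451437566
```

```bash
python3 - <<'E'
from h import *
A=np.array([.5550,.0862]);t=np.radians(97.2);u=np.array([np.cos(t),np.sin(t)]);p=np.array([np.sin(t),-np.cos(t)])
c=A+.032*u-.030*p; print(c); rel([*c,.252],7.2)
for D in (11.25,22.5):
  for i in range(1,6):
    a=np.radians(D/5*i); v=np.array([32,-18]); r=np.array([[np.cos(a),-np.sin(a)],[np.sin(a),np.cos(a)]])
    print((r@v-v).round(2),a.round(4))
E
```

```text
[0.5212259  0.11418767]
rel [0.0058 0.0062 0.1686] [-0.0006  0.0003 -0.0074]
[0.68 1.27] 0.0393
[1.31 2.57] 0.0785
[1.89 3.89] 0.1178
[2.42 5.23] 0.1571
[2.9  6.59] 0.1963
[1.31 2.57] 0.0785
[2.42 5.23] 0.1571
[3.32 7.97] 0.2356
[ 4.   10.77] 0.3142
[ 4.45 13.62] 0.3927
```

>>> {"api": "move_arm", "payload": {"motion": [[0.006,0.006,0.05,0,0,-0.005],[0.006,0.006,0.1,0,0,-0.005],[0.006,0.006,0.14,0,0,-0.005],[0.006,0.006,0.16,0,0,-0.005],[0.006,0.006,0.168,0,0,-0.005]]}}

```text
t: 2.65
tcp_pos: [0.5211, 0.114, 0.2527]
tcp_rot: [2.082, 2.353, -0.0]
contact_force: [0.6, 0.0, 0.7]
gripper_width: 0.0002
grasp_force: 0.0
```

>>> {"api": "move_arm", "payload": {"motion": [[0,0.002,0,0,0,0],[0,0.004,0,0,0,0],[0,0.006,0,0,0,0],[0,0.008,0,0,0,0],[0,0.009,0,0,0,0]]}}

```text
t: 3.28
tcp_pos: [0.5301, 0.1159, 0.2529]
tcp_rot: [2.081, 2.354, 0.0]
contact_force: [0.3, -0.6, 1.6]
gripper_width: 0.0002
grasp_force: 0.0
```

```bash
python3 - <<'E'
from h import *
s=get_state();p,d=get_image("wrist");np.save("T2.npy",T_now(s))
cv2.imwrite("pics/w2.png",p[:,:,::-1]);print(s["tcp_pos"],s["contact_force"],s["t"])
E
```

```text
[0.53009006 0.11594334 0.25286284] [ 0.30469585 -0.58991996  1.59153471] 3.275
```

View pics/w2.png

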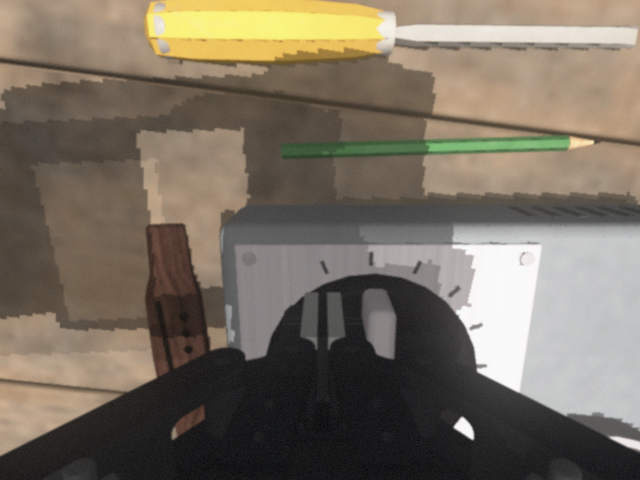

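The finger sits beside the lever (columns 362–395) with a gap of a few mm, at the right depth over the disc. I'll close the gap and push the first half click.

>>> {"api": "move_arm", "payload": {"motion": [[0,0.001,0,0,0,0],[0,0.002,0,0,0,0],[0,0.003,0,0,0,0],[0,0.003,0,0,0,0],[0,0.003,0,0,0,0]]}}

```text
t: 3.95
tcp_pos: [0.5327, 0.1163, 0.2526]
tcp_rot: [-2.08, -2.353, 0.001]
contact_force: [-5.8, -1.2, 1.6]
gripper_width: -0.0002
grasp_force: 2.8
```

>>> {"api": "move_arm", "payload": {"motion": [[0.0007,0.0013,0,0,0,0.0393],[0.0013,0.0026,0,0,0,0.0785],[0.0019,0.0039,0,0,0,0.1178],[0.0019,0.0039,0,0,0,0.1178],[0.0019,0.0039,0,0,0,0.1178]]}}

```text
t: 4.58
tcp_pos: [0.5365, 0.1186, 0.2527]
tcp_rot: [-2.215, -2.228, 0.0]
contact_force: [-2.7, -0.0, 0.2]
gripper_width: -0.0001
grasp_force: 1.3
```

>>> {"api": "move_arm", "payload": {"motion": [[0.0007,0.0013,0,0,0,0.0393],[0.0013,0.0026,0,0,0,0.0785],[0.0019,0.0039,0,0,0,0.1178],[0.0024,0.0052,0,0,0,0.1571],[0.0024,0.0052,0,0,0,0.1571]]}}

```text
t: 5.2
tcp_pos: [0.5418, 0.121, 0.2528]
tcp_rot: [2.383, 2.047, 0.0]
contact_force: [0.2, -0.3, -1.0]
gripper_width: 0.0002
grasp_force: 0.0
```

>>> {"api": "move_arm", "payload": {"motion": [[0.0007,0.0013,0,0,0,0.0393],[0.0013,0.0026,0,0,0,0.0785],[0.0019,0.0039,0,0,0,0.1178],[0.0024,0.0052,0,0,0,0.1571],[0.0029,0.0066,0,0,0,0.1963]]}}

```text
t: 5.82
tcp_pos: [0.5485, 0.1229, 0.2527]
tcp_rot: [-2.572, -1.803, 0.001]
contact_force: [-4.4, -1.2, 2.9]
gripper_width: 0.0001
grasp_force: 2.1
```

```bash
python3 - <<'E'
from h import *
p,d=get_image("top"); cv2.imwrite("pics/top1.png",cv2.resize(p[160:310,240:380,::-1],None,fx=4,fy=4,interpolation=cv2.INTER_CUBIC))
p,d=get_image("wrist"); cv2.imwrite("pics/w3.png",p[:,:,::-1]);
s=get_state();print(s["tcp_pos"],s["contact_force"],s["t"])
E
```

```text
[0.54860713 0.12288112 0.25269663] [-3.22246888 -0.06149172  1.64856865] 5.925
```

View pics/w3.png

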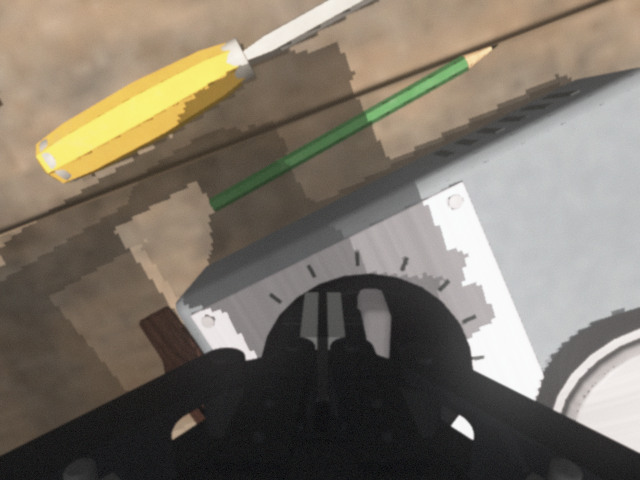

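The lever has clicked once and is being pushed off rest 2 (commanded about 1.2 clicks). Continuing in half clicks.

>>> {"api": "move_arm", "payload": {"motion": [[0.0007,0.0013,0,0,0,0.0393],[0.0013,0.0026,0,0,0,0.0785],[0.0019,0.0039,0,0,0,0.1178],[0.0024,0.0052,0,0,0,0.1571],[0.0029,0.0066,0,0,0,0.1963]]}}

```text
t: 6.55
tcp_pos: [0.556, 0.1233, 0.2527]
tcp_rot: [2.736, 1.543, 0.001]
contact_force: [-0.0, -0.7, -0.0]
gripper_width: 0.0002
grasp_force: 0.0
```

>>> {"api": "move_arm", "payload": {"motion": [[0.0007,0.0013,0,0,0,0.0393],[0.0013,0.0026,0,0,0,0.0785],[0.0019,0.0039,0,0,0,0.1178],[0.0024,0.0052,0,0,0,0.1571],[0.0029,0.0066,0,0,0,0.1963]]}}

```text
t: 7.18
tcp_pos: [0.5629, 0.1226, 0.2527]
tcp_rot: [-2.874, -1.268, 0.0]
contact_force: [-3.2, 1.9, 0.9]
gripper_width: 0.0001
grasp_force: 2.1
```

>>> {"api": "move_arm", "payload": {"motion": [[0.0007,0.0013,0,0,0,0.0393],[0.0013,0.0026,0,0,0,0.0785],[0.0019,0.0039,0,0,0,0.1178],[0.0024,0.0052,0,0,0,0.1571],[0.0029,0.0066,0,0,0,0.1963]]}}

```text
t: 7.8
tcp_pos: [0.57, 0.1201, 0.2528]
tcp_rot: [2.985, 0.98, 0.001]
contact_force: [0.5, -0.3, 0.3]
gripper_width: 0.0
grasp_force: 0.0
```

```bash
python3 - <<'E'
from h import *
p,d=get_image("wrist"); cv2.imwrite("pics/w4.png",p[:,:,::-1]);
s=get_state();print(s["tcp_pos"],s["contact_force"],s["t"],s["joint_positions"])
T=T_now(s);print(np.degrees(np.arctan2(T[1,1],T[0,1])))
# commanded-ideal finger centre at k
for k in(2.7,3.7):
    A=np.array([.5550,.0862]);t=np.radians(97.2-22.5*k);print(k,A+.032*np.array([np.cos(t),np.sin(t)])-.018*np.array([np.sin(t),-np.cos(t)]),np.degrees(t)-90)
E
```

```text
[0.57003732 0.12003545 0.25274422] [ 0.60152994 -0.26476372  0.06724604] 7.85 [ 1.63775092e-01 -1.25992865e-03  1.81504440e+00 -1.05388057e-04
  1.32722963e+00  1.10223797e+00]
-53.76851259862377
2.7 [0.57004584 0.11969064] -53.550000000000004
3.7 [0.58171686 0.11138352] -76.05
```

View pics/w4.png

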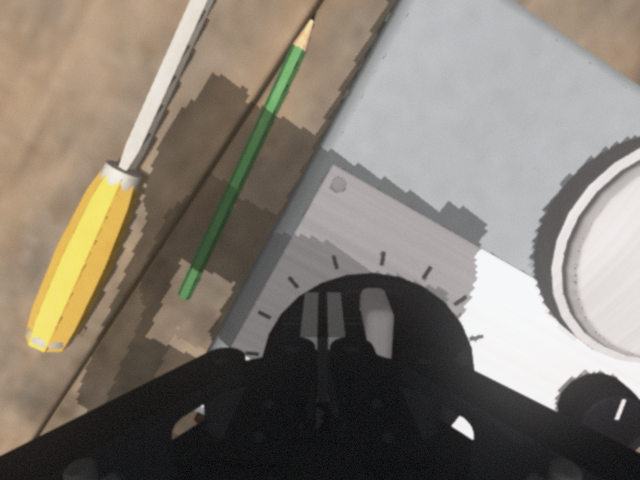

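The lever now points at tick index 4 (382,258), which is three clicks in, and the contact force is zero. One more click: push only just past the hump, to about 3.65.

>>> {"api": "move_arm", "payload": {"motion": [[0.0007,0.0013,0,0,0,0.0393],[0.0013,0.0026,0,0,0,0.0785],[0.0019,0.0039,0,0,0,0.1178],[0.0024,0.0052,0,0,0,0.1571],[0.0029,0.0066,0,0,0,0.1963]]}}

```text
t: 8.48
tcp_pos: [0.576, 0.1167, 0.2527]
tcp_rot: [-3.066, -0.682, 0.0]
contact_force: [-2.3, 3.9, 0.6]
gripper_width: -0.0003
grasp_force: 2.4
```

>>> {"api": "move_arm", "payload": {"motion": [[0.0007,0.0013,0,0,0,0.0393],[0.0013,0.0026,0,0,0,0.0785],[0.0019,0.0039,0,0,0,0.1178],[0.0024,0.0052,0,0,0,0.1571],[0.0026,0.0059,0,0,0,0.177]]}}

```text
t: 9.1
tcp_pos: [0.581, 0.1121, 0.2527]
tcp_rot: [3.115, 0.405, -0.0]
contact_force: [0.5, -1.1, -1.1]
gripper_width: -0.0001
grasp_force: 0.0
```

```bash
python3 - <<'E'
from h import *
p,d=get_image("wrist"); cv2.imwrite("pics/w5.png",p[:,:,::-1]);
s=get_state();print(s["tcp_pos"],s["contact_force"],s["t"])
E
```

```text
[0.58104625 0.11203285 0.25270184] [ 0.32003205  0.17848973 -0.24942834] 9.15
```

View pics/w5.png

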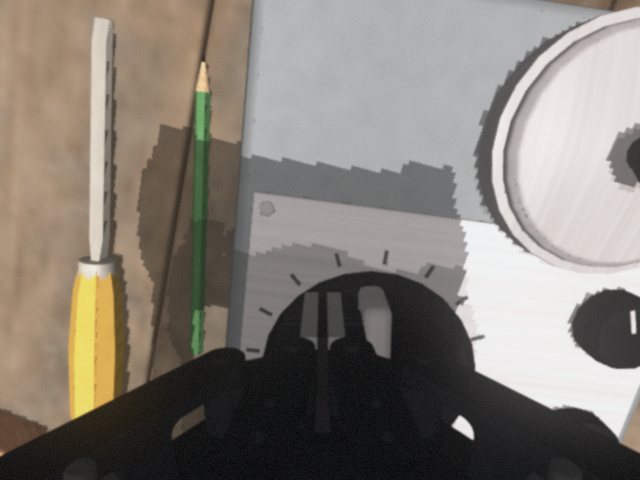

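The force has dropped to zero, so the fourth click has snapped. Backing off and lifting.

>>> {"api": "move_arm", "payload": {"motion": [[0,-0.008,0,0,0,0],[0,-0.014,-0.005,0,0,0],[0,-0.014,-0.05,0,0,0],[0,-0.014,-0.11,0,0,0],[0,-0.014,-0.16,0,0,0]]}}

```text
t: 9.78
tcp_pos: [0.5769, 0.1262, 0.4156]
tcp_rot: [-3.115, -0.409, -0.002]
contact_force: [0.5, 0.4, -0.0]
gripper_width: -0.0003
grasp_force: 0.0
```

```bash
python3 - <<'E'
from h import *
rel([.5375,-.0183,.40],-75); rel([.5375,-.0183,.265],-75)
s=get_state();p,d=get_image("wrist");T=T_now(s)
cv2.imwrite("pics/w6.png",p[:,:,::-1]);np.save("T6.npy",T);np.save("w6.npy",d);print(s["t"])
E
```

```text
rel [-0.0754  0.1295  0.0155] [ 0.0001 -0.0013 -0.0008]
rel [-0.0756  0.1294  0.1505] [ 0.0001 -0.0013 -0.0008]
9.775
```

View pics/w6.png

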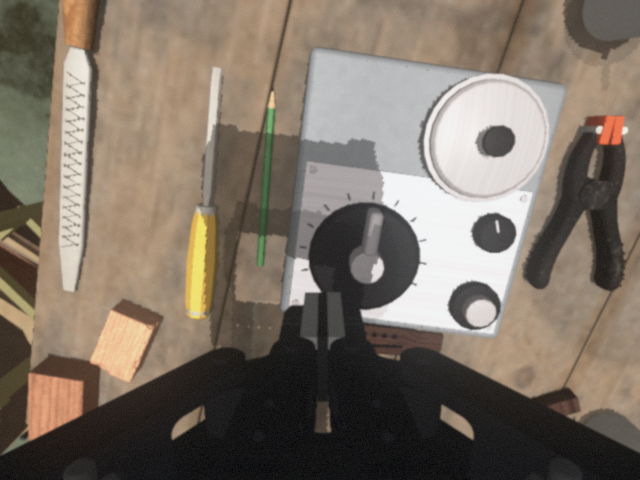

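The lever points along the warmer's +x (hub (367,265) to end (376,210), parallel to the case edge), so it is at rest 5 as wanted. The button top is at (481,314).

```bash
python3 - <<'E'
from h import *
T=np.load("T6.npy");d=np.load("w6.npy");o,r=ray("wrist",481,314,T);D=np.median(d[310:318,477:485]);b=o+r*D;print(b)
for n,u,v,z in[("hub",367,265,.096),("lev",376,210,.099)]:print(n,at_z("wrist",u,v,z,T))
rel([*b[:2],.30],-75)
E
```

```text
[ 0.53757082 -0.01936883  0.08404737]
hub [0.55759461 0.08544005 0.096     ]
lev [0.6003596  0.09184616 0.099     ]
rel [-0.0767  0.1304  0.1221] [ 0.0008 -0.0089 -0.0007]
```

>>> {"api": "move_arm", "payload": {"motion": [[-0.026,0.045,0,0,0,0],[-0.052,0.09,0,0,0,0],[-0.0755,0.13,0.02,0,0,0],[-0.0755,0.13,0.08,0,0,0],[-0.0755,0.13,0.135,0,0,0]]}}

```text
t: 10.45
tcp_pos: [0.5374, -0.0195, 0.2765]
tcp_rot: [3.115, 0.407, 0.002]
contact_force: [1.4, 0.4, -0.9]
gripper_width: 0.0002
grasp_force: 0.0
```

```bash
python3 - <<'E'
from h import *
rel([.5375,-.0190,.257],-75)
p,d=get_image("wrist");cv2.imwrite("pics/w7.png",p[:,:,::-1])
E
```

```text
rel [ 0.0002 -0.0005  0.0195] [ 0.0004 -0.0012 -0.0021]
```

View pics/w7.png

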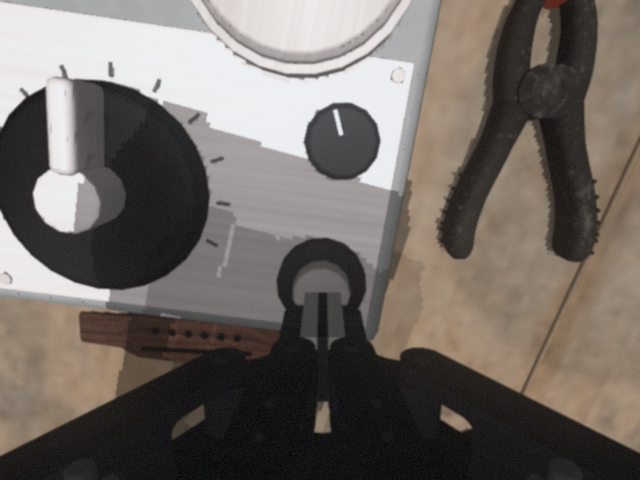

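The tip is over the button centre. Pressing slowly.

>>> {"api": "move_arm", "payload": {"motion": [[0,-0.0005,0.008,0,0,0],[0,-0.0005,0.014,0,0,0],[0,-0.0005,0.018,0,0,0],[0,-0.0005,0.02,0,0,0],[0,-0.0005,0.021,0,0,0]]}}

```text
t: 11.12
tcp_pos: [0.5379, -0.0188, 0.2571]
tcp_rot: [3.115, 0.408, 0.001]
contact_force: [-0.2, -0.6, 1.1]
gripper_width: -0.0002
grasp_force: 0.7
```

>>> {"api": "move_arm", "payload": {"motion": [[0,0,0.001,0,0,0],[0,0,0.002,0,0,0],[0,0,0.003,0,0,0],[0,0,0.003,0,0,0],[0,0,0.003,0,0,0]]}}

```text
t: 11.75
tcp_pos: [0.5379, -0.0187, 0.2539]
tcp_rot: [3.115, 0.408, 0.001]
contact_force: [2.2, 0.1, 3.9]
gripper_width: -0.0002
grasp_force: 1.7
```

>>> {"api": "move_arm", "payload": {"motion": [[0,0,0.001,0,0,0],[0,0,0.002,0,0,0],[0,0,0.002,0,0,0],[0,0,0.002,0,0,0],[0,0,0.002,0,0,0]]}}

```text
t: 12.38
tcp_pos: [0.5378, -0.0187, 0.2518]
tcp_rot: [3.115, 0.408, 0.0]
contact_force: [2.7, 0.8, 4.4]
gripper_width: -0.0002
grasp_force: 2.3
```

>>> {"api": "move_arm", "payload": {"motion": [[0,0,0.0005,0,0,0],[0,0,0.001,0,0,0],[0,0,0.001,0,0,0],[0,0,0.001,0,0,0],[0,0,0.001,0,0,0]]}}

```text
t: 13.0
tcp_pos: [0.5378, -0.0188, 0.2513]
tcp_rot: [3.115, 0.408, 0.001]
contact_force: [1.1, 1.7, 10.7]
gripper_width: -0.0004
grasp_force: 5.4
```

It has bottomed out: 10.7 N after about 6 mm of travel. Releasing.

>>> {"api": "move_arm", "payload": {"motion": [[0,0,-0.003,0,0,0],[0,0,-0.008,0,0,0],[0,0,-0.03,0,0,0],[0,0,-0.08,0,0,0],[0,0,-0.14,0,0,0]]}}

```text
t: 13.62
tcp_pos: [0.5373, -0.0188, 0.3909]
tcp_rot: [-3.114, -0.408, 0.006]
contact_force: [1.1, -0.3, 0.3]
gripper_width: -0.0002
grasp_force: 0.0
```

>>> {"api": "move_arm", "payload": {"motion": [[0,0.05,-0.03,0,0,0],[0,0.1,-0.05,0,0,0],[0,0.15,-0.05,0,0,0],[0,0.2,-0.05,0,0,0],[0,0.2,-0.05,0,0,0]]}}

```text
t: 14.25
tcp_pos: [0.5894, -0.2148, 0.4392]
tcp_rot: [-3.115, -0.403, 0.004]
contact_force: [0.0, 0.2, 0.5]
gripper_width: -0.0004
grasp_force: 0.0
```

```bash
python3 - <<'E'
from h import *
p,d=get_image("top"); cv2.imwrite("pics/top2.png",cv2.resize(p[160:310,240:380,::-1],None,fx=4,fy=4,interpolation=cv2.INTER_CUBIC))
s=get_state();print(s["t"],s["contact_force"])
E
```

```text
14.3 [-0.15885216  0.93944039  0.0696437 ]
```

View pics/top2.png

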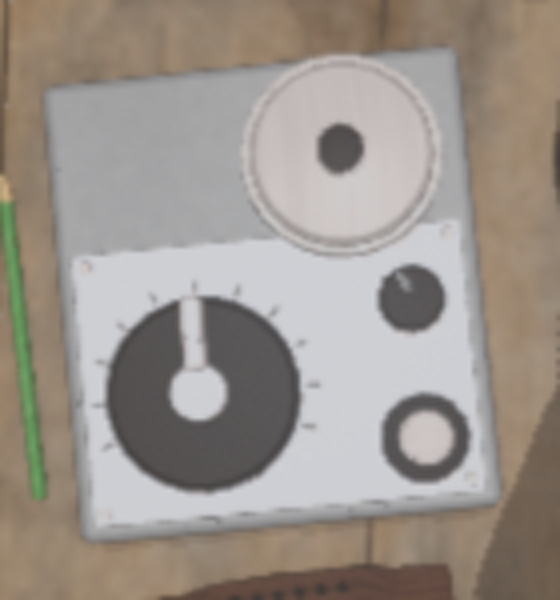

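The lever has moved from the tick at (98,405) to the one at (195,287), exactly four ticks on. The warmer and timer are unmoved and the button is up again.

```bash
python3 -c "
from rig import *
print(job_done())"
```

```text
the job is handed in; nothing more can be done
None
```

The dial was pushed exactly four clicks clockwise, then the start button was pressed fully down and let up again; in the last top picture the warmer, timer knob and pencil had not moved, and the job was handed in at about 14 s.

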